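# Seat the heel-drilling template on its pins

## Task

Nudge the aluminium template plate sideways with the fingertips, back against the fence of the green drilling fixture and along it, until both its holes drop over the two locating pins and it lies flat on the bed. Only push it: do not lift or tip it, and leave everything else on the bench where it is. Let go and move clear at the end.

Things in the scene. Friction and masses are not known exactly. Their poses are not given: they have to be found in the camera images.
- fixture: Green fixture fixed to the bench; yaw within 0.35 rad. Origin: centre of its underside, at z = 0. Bed 190 mm along its x, 280 along its y, top at 20 mm. At its +x side (away from the robot) a fence runs along y: inner face at x = +75 mm, 15 thick, top at 38 mm. Two pins stand on the bed. The seated template has its origin at x = 12, y = -30, z = 20 mm here, axes parallel, 1 mm off the fence.
- template: Aluminium plate, 0.35-0.7 kg, 124 mm (x) x 160 (y) x 10 thick, two 14 mm holes, 11 dark dots. Origin: centre of its underside, z up. It starts askew (up to 0.1 rad) and tilted: riding on the pin tops, fixture +y edge down on the bed, -y edge about 10 mm up; 20-50 mm too far to fixture +y, 10-20 mm short of the fence. Push to fixture +x, then -y; it slides at 3-15 N, drops 7 mm, and the pins stop it.
- pin_near (a point): Top of the pin nearer the robot, at x = -16, y = -50, z = 27 mm in the fixture's frame. The pin is 10 mm in diameter, with a domed top (radius 5 mm), and stands 7 mm above the bed.
- pin_far (a point): Top of the pin nearer the fence, at x = +40, y = -50, z = 27 mm in the fixture's frame; same size as the other pin.
- hole_near (a point): Centre, on the underside, of the template's hole for the pin nearer the robot: x = -28, y = -20, z = 0 mm in the template's frame.
- hole_far (a point): Centre, on the underside, of the template's hole for the pin nearer the fence: x = +28, y = -20, z = 0 mm in the template's frame.
- heel_blank_thick: Loose black rubber heel blank, D-shaped, 66 x 60 mm, 22 mm thick, a bystander, to be left where it is.
- heel_blank_thin: Loose black rubber heel blank, D-shaped, 66 x 60 mm, 10 mm thick, a bystander, to be left where it is.
- polish_tin: Loose flat round polish tin with a steel lid, 72 mm across, 26 mm high, a bystander, to be left where it is.
- tack_jar: Loose amber jar with a black cap, 60 mm across, 80 mm high, a bystander, to be left where it is.
- hammer: Loose hammer lying on the bench, a bystander, to be left where it is.
- awl: Loose awl (shaped like a slim screwdriver) lying on the bench, a bystander, to be left where it is.
- brush: Loose shoe brush lying on the bench, a bystander, to be left where it is.
- sole_blank: Loose black foot-shaped rubber sole, about 240 x 86 mm, 6 mm thick, a bystander, to be left where it is.
Not all that is in view belongs to the job. There is more than one size of the template; the job needs the largest.

How it is judged:
At the end, for the whole second after the job is handed in: Both template holes are centred on their pins within 3.5 mm, the plate lies flat on the fixture bed (underside 18 to 21.5 mm above the bench, tilt below 0.02 rad) and is at rest (horizontal distance between hole_near and pin_near below 0.0035 m and horizontal distance between hole_far and pin_far below 0.0035 m and z of template in the frame of fixture between 0.018 and 0.0215 m and angle between template's own z axis and vertical below 0.02 rad and linear speed of template below 0.01 m/s); the robot touches nothing.
It fails at once if the template is lifted more than about 20 mm off the bed (z of template in the frame of fixture above 0.04 m).
It fails at once if the template is tipped up by more than 0.25 rad (angle between template's own z axis and vertical above 0.25 rad).
It fails at once if a bystander is moved more than 30 mm (distance of any of heel_blank_thick, heel_blank_thin, polish_tin, tack_jar, hammer, awl, brush, sole_blank from where it was at the start of the episode above 0.03 m).
It also fails if it takes over 54 s, if anything falls off the work surface, if the arm or the gripper's body presses on something with over 40 N, if the wrist force passes 120 N, or if a joint passes its speed limit or range.

## Robot

A 6-joint arm with a two-finger parallel gripper is mounted at the origin on the work surface. World frame = base frame: x ahead of the robot, y to its left, z up, the work surface at z = 0. Lengths are in m, angles in rad, forces in N, time in s.
With the tool pointing down it reaches from about 0.375 to 0.9 m from the base axis. Payload 3.1 kg.
Tool frame: the origin (TCP) lies midway between the tips of the shut fingers; the grasp point (between the pads) lies 19 mm behind it; z points along the fingers, y is the direction in which the jaws open and shut (so a half turn about z gives the same grasp; the last joint's range is limited). The gripper opens to 87 mm and grips with 3 to 60 N. Pads are 19 mm wide; open, the fingers measure 117 mm over their backs; the gripper's body (75 mm by 190 mm) begins 51 mm behind the grasp point.
Start: joints at [1.058, 0.527, 1.433, -0, 1.181, -0.178], TCP at [0.205, 0.59, 0.223] pointing down, gripper open.
Joint ranges: [-3.08, 3.08], [-0.75, 2.2], [0.22, 2.44], [-1.43, 4.57], [0, 2.65], [-2.85, 2.85]. Speed limits (rad/s): [2.79, 2.79, 3.14, 3.14, 3.14, 3.14].

## Interface

Orientations are given as a unit quaternion [x, y, z, w].
In Python, from rig import robot gives the robot as it stands.
- The arm moves only by the tool move_arm, never from a script. Its argument "rows" is one flat list of numbers, 7 for each row, row after row: the shift along the world's x, y, z in mm, then the turn, a rotation vector about the world's x, y, z in rad, then the closure, from 0 (fully open) to 1 (shut). A call has 1 to 12 rows; each row shifts and turns the commanded pose from where the row before left it; what a row does not reach is not made up. A row lasts 1/10 s, in which the tool goes at most 50 mm and 8.59 degrees, less where a joint would pass 70% of its speed; a pose out of reach is approached as far as the arm can. A call with a gripper value outside its range is refused whole. The fingers move at their own pace and stop on an object; "grip_force" is the grip in N (left out, the last holds). Time passes only in rows, so rows that do not move let the fingers close. It gives the time, the measured TCP pose, the force and the opening at its end, in the units of the state.
- robot.get_obs(): the state, without advancing time (a new reading comes with each control period).
- robot.camera(name): name is "scene" or "side" or "wrist"; returns a dict with "color" (384x512x3 uint8, red, green, blue), "z_map" (384x512 float32, m along the optical axis (not along the pixel's ray), 0 where there is no reading), "camera_matrix" (3x3 intrinsics, pixels), "R" (3x3) and "t" (3): a world point X has camera coordinates R X + t; the wrist camera has in their place "tool_from_camera" (4x4, takes a point from camera to tool coordinates, whose origin is the TCP and whose axes are the flange's). Camera axes: x right, y down, z forward; pixel columns grow to the right and rows downward; lengths in m; the calibration is good to about 2 mm. A picture is of the moment at which its call begins: read the wrist's pose just before it.
- robot.hand_in(): hands the job in, once; it reports no verdict.
Trained networks look in the newest picture that a camera, given by its name, has taken for a name from the list of things; names that differ only in an ending like _2 or _b are one class to them, and where a whole thing is asked for, a point or a joint stands for the part that bears it (a point fixed in the world has none). Each returns a list of dicts, best first, with "conf" (0 to 1); they miss things now and then, are a little off and sometimes report something else, mostly with a low value. They report only what shows in the picture. A call takes as long as a camera call. They do not tell look-alikes from the thing itself.
- robot.search_frame(camera, thing): "at" ([column, row] in pixels, amid what is visible of it).
- robot.spot_point(camera, thing): "at" ([column, row] in pixels: a listed point, or the origin of a listed thing).
The state is a dict: "time": time; "q": joint angles; "joint_velocities": joint speeds; "joint_torque": joint torques, N m; "position": TCP position; "tool_rot": TCP orientation; "ft_force": force on the tool from outside, world axes, zero at the start; "moment": the same for the moment, N m; "grip_width": finger opening in m.
Only numpy, scipy, OpenCV 4.12 (cv2) and the standard library are available. Lean on these libraries where they do the work, as an engineer would, in place of code of your own. Each camera call takes 0.05 s, during which the arm holds its last target.

## Working session

There is one attempt and no reset: what is moved stays moved. The work goes in short steps, Python scripts to look and compute and a tool call to move; the robot and the scene stay as the last step left them, time stands still between calls to the robot, and variables do not carry over. Pictures are saved under pics/ and viewed, and the job is handed in when it is done.

Besides the shell and the picture viewer there is one more tool, called after "Request:" in YAML: its name, and indented under it one key for each argument. move_arm: Moves the arm, as the interface text tells. Its arguments: {"type":"object","properties":{"rows":{"type":"array","items":{"type":"number"}},"grip_force":{"type":"number"}},"required":["rows"]}

```bash
ls; mkdir -p pics; python3 - <<'E'
from rig import robot
import cv2,numpy as np,pickle
o=robot.get_obs(); print(o)
D={}
for c in ["scene","side"]:
    d=robot.camera(c); D[c]=d
    cv2.imwrite(f"pics/{c}0.png",cv2.resize(d["color"][:,:,::-1],(800,600)))
    print(c,d["camera_matrix"],d["R"],d["t"])
    for n in ["fixture","template","pin_near","pin_far","hole_near","hole_far"]:
        print(n,robot.search_frame(c,n)[:3],robot.spot_point(c,n)[:3])
pickle.dump(D,open("d0.pkl","wb"))
E
```

```text
pics
{'time': 0.0, 'q': array([ 1.05751283e+00,  5.28454961e-01,  1.43391761e+00, -6.81013002e-06,
        1.18138143e+00, -1.78477789e-01]), 'joint_velocities': array([-0.00077276, -0.00023931, -0.00046606, -0.00054855,  0.00098246,
        0.00019772]), 'joint_torque': array([ 1.65426968e-04, -4.40042710e+01, -1.76591098e+01,  6.32177596e-02,
        5.82849118e-02, -1.38368659e-04]), 'position': array([0.20495893, 0.58965706, 0.22157365]), 'tool_rot': array([ 1.66620696e-01,  9.86020474e-01, -1.01774378e-03, -3.63414559e-04]), 'ft_force': array([ 0.48705253, -0.02963329,  0.30722993]), 'moment': array([ 8.65212272e-05, -2.85644593e-02,  2.04386329e-02]), 'grip_width': 0.0872873580769365}
scene [[350.87225411   0.         255.84443423]
 [  0.         350.87225411 188.75811797]
 [  0.           0.           1.        ]] [[ 0.59608704  0.80267304 -0.01990554]
 [ 0.58331597 -0.44995623 -0.6762262 ]
 [-0.55174516  0.39147845 -0.73642508]] [-0.32577648 -0.26155811  1.4916906 ]
fixture [{'at': [244.9, 215.1], 'conf': 0.66}] [{'at': [256.9, 209.6], 'conf': 0.73}, {'at': [239.8, 206.6], 'c
[... 1539 characters left out ...]
 208.9], 'conf': 0.8}] [{'at': [267.7, 206.4], 'conf': 0.64}]
pin_far [{'at': [267.7, 207.8], 'conf': 0.71}, {'at': [356.9, 222.3], 'conf': 0.62}] [{'at': [276.7, 198.6], 'conf': 0.68}, {'at': [386.9, 262.6], 'conf': 0.66}]
hole_near [{'at': [252.4, 193.8], 'conf': 0.95}, {'at': [209.9, 232.4], 'conf': 0.7}, {'at': [184.4, 180.3], 'conf': 0.65}] [{'at': [211.4, 238.4], 'conf': 0.87}, {'at': [189.7, 182.3], 'conf': 0.77}, {'at': [251.5, 199.6], 'conf': 0.69}]
hole_far [{'at': [254.4, 195.4], 'conf': 0.93}, {'at': [210.7, 229.9], 'conf': 0.87}, {'at': [184.1, 177.8], 'conf': 0.59}] [{'at': [186.7, 174.5], 'conf': 0.98}, {'at': [217.5, 227.3], 'conf': 0.73}, {'at': [266.2, 191.5], 'conf': 0.6}]
```

View pics/scene0.png

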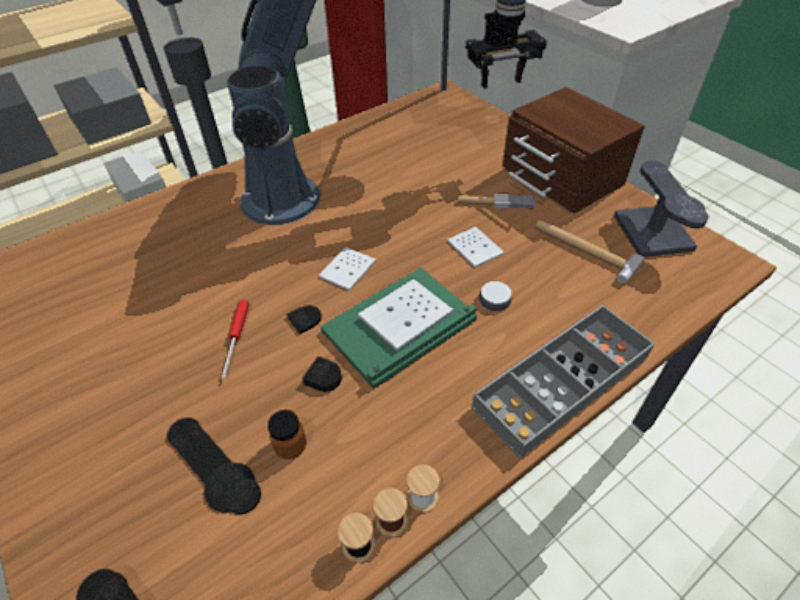

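View pics/side0.png

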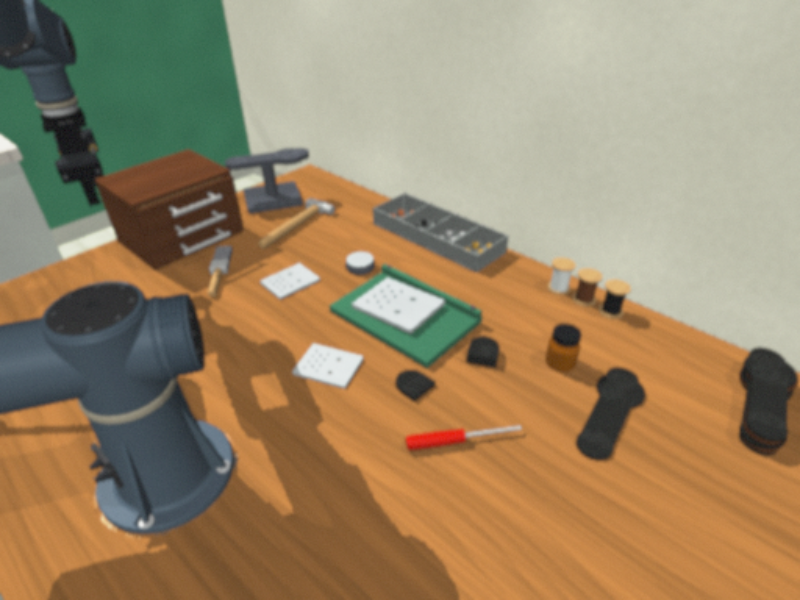

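Scene picture (800x600): three plates: (347,268) and (475,246) lie on the bench, and (405,312) sits on the green fixture. The last looks largest and is riding tilted. I'll measure it, then enlarge.

```bash
cat > h.py <<'E'
import numpy as np,cv2
def cloud(d,T=None):
    K=d["camera_matrix"];z=d["z_map"];v,u=np.indices(z.shape)
    P=np.stack([(u-K[0,2])*z/K[0,0],(v-K[1,2])*z/K[1,1],z],-1)
    if T is None: W=(P-d["t"])@d["R"]
    else: W=P@T[:3,:3].T+T[:3,3]
    W[z==0]=np.nan
    return W
def green(c):
    h=cv2.cvtColor(c,cv2.COLOR_RGB2HSV); return (h[...,0]>60)&(h[...,0]<95)&(h[...,1]>100)&(h[...,2]>30)
def white(c):
    h=cv2.cvtColor(c,cv2.COLOR_RGB2HSV); return (h[...,1]<45)&(h[...,2]>130)
E
python3 - <<'E'
import pickle,numpy as np,cv2
from h import *
D=pickle.load(open("d0.pkl","rb"))
for c in D:
    d=D[c];W=cloud(d)
    for nm,m,zr in [("green",green(d["color"]),(.01,.06)),("white",white(d["color"]),(-.01,.06))]:
        m=(m&(W[...,2]>zr[0])&(W[...,2]<zr[1])&(W[...,0]>.2)&(W[...,0]<.9)&(abs(W[...,1])<.5)).astype(np.uint8)
        n,l,s,_=cv2.connectedComponentsWithStats(m)
        for i in range(1,n):
            if s[i,4]<150: continue
            p=W[l==i]; p=p[np.isfinite(p[:,2])]
            r=cv2.minAreaRect((p[:,:2]*1000).astype(np.float32))
            print(c,nm,s[i],np.round(p.mean(0),3),np.round(np.percentile(p[:,2],[2,50,98]),4),r)
    big=cv2.resize(d["color"][:,:,::-1][150:260,170:340],None,fx=4.5,fy=4.5,interpolation=cv2.INTER_CUBIC)
    cv2.imwrite(f"pics/{c}_crop.png",big[:600,:800])
E
```

```text
scene green [206 172  99  76 994] [ 0.568 -0.025  0.023] [0.0121 0.0215 0.0403] ((557.2761840820312, -10.546615600585938), (186.18344116210938, 278.3928527832031), 2.081094980239868)
scene white [287 145  35  25 473] [0.471 0.285 0.008] [0.0031 0.0082 0.0124] ((467.9388122558594, 289.50341796875), (96.85836029052734, 113.9014892578125), 86.11479187011719)
scene white [204 159  36  26 521] [ 0.343 -0.005  0.008] [0.0032 0.0082 0.0121] ((339.69091796875, -3.4475860595703125), (88.72488403320312, 113.89820098876953), 22.41454315185547)
scene white [ 229  179   61   44 1356] [0.556 0.006 0.035] [0.0293 0.035  0.0403] ((552.7952270507812, 12.836715698242188), (126.81368255615234, 169.40603637695312), 4.734409809112549)
scene white [308 180  19  14 214] [0.625 0.205 0.027] [0.0234 0.0269 0.0304] ((623.469482421875, 206.52330017089844), (63.532249450683594, 68.09262084960938), 43.04914474487305)
scene white [327 238  33  23 208] [0.854 0.1   0.017] [0.0032 0.0089 0.0465] ((852.746826171875, 94.82284545898438), (94.01006317138672, 53.96133804321289), 0.9750357866287231)
scene white [305 253 
[... 170 characters left out ...]
13  171   94   62 1630] [ 0.536 -0.057  0.022] [0.0132 0.0215 0.0388] ((548.4425659179688, -12.319091796875), (179.01815795898438, 275.0503845214844), 2.257830858230591)
side white [167 169  37  22 453] [0.464 0.282 0.008] [0.0011 0.0086 0.0116] ((468.49853515625, 286.244140625), (90.48356628417969, 113.04660034179688), 86.22957611083984)
side white [ 225  177   60   36 1164] [0.55  0.005 0.035] [0.025  0.035  0.0401] ((562.4144897460938, 15.539360046386719), (145.0857696533203, 171.3256072998047), 4.970515251159668)
side white [188 220  44  28 792] [ 0.338 -0.006  0.008] [0.0016 0.0083 0.0112] ((340.0014953613281, -2.2686767578125), (88.2876205444336, 114.09181213378906), 22.46978759765625)
```

View pics/scene_crop.png

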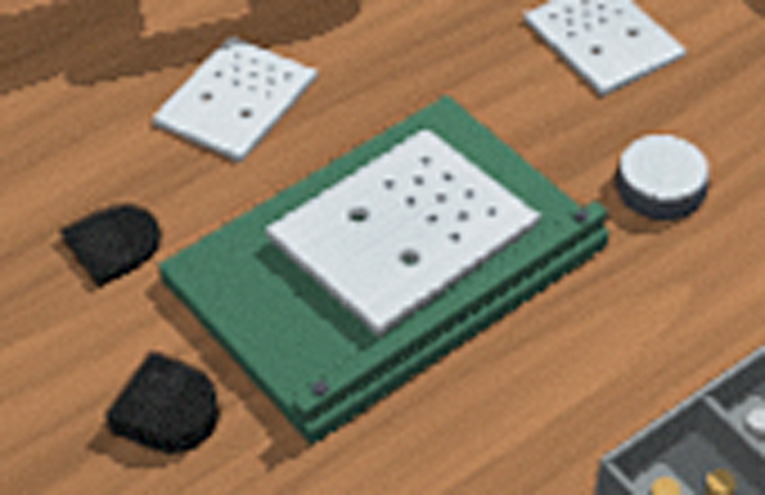

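Picked: the plate with holes at crop (358,214) and (410,258). It measures ~127x165 mm, against 89x114 for the two bench plates, and it rides on the fixture. Next, look with the wrist camera from above.

```bash
python3 - <<'E'
from rig import robot
d=robot.camera("wrist");print(d["camera_matrix"],d["tool_from_camera"])
E
```

```text
[[296.46018365   0.         248.02836493]
 [  0.         296.46018365 191.64698955]
 [  0.           0.           1.        ]] [[-2.70124632e-04 -9.56855821e-01 -2.90563015e-01  8.03869396e-02]
 [ 9.99999816e-01 -1.00454635e-04 -5.98851096e-04  1.07380861e-03]
 [ 5.43825755e-04 -2.90563123e-01  9.56855671e-01 -1.61669198e-01]
 [ 0.00000000e+00  0.00000000e+00  0.00000000e+00  1.00000000e+00]]
```

Request:
move_arm:
  rows: [0,0,40,0,0,0,0,10,-30,40,0,0,0,0,25,-43,0,0,0,0.1,0,25,-43,0,0,0,0.1,0,25,-43,0,0,0,0.1,0,25,-43,0,0,0,0.08,0,25,-43,0,0,0,0,0,25,-43,0,0,0,0,0,25,-43,0,0,0,0,0,25,-43,0,0,0,0,0,25,-43,0,0,0,0,0,25,-43,0,0,0,0,0]

```text
time: 2.55
position: [0.4659, 0.129, 0.3021]
tool_rot: [-0.023, 1.0, 0.0, 0.0]
ft_force: [0.4, -0.2, -0.7]
grip_width: 0.0873
```

Request:
move_arm:
  rows: [5,-40,0,0,0,0,0,5,-40,0,0,0,0,0,0,-40,0,0,0,0,0,0,0,0,0,0,0,0,0,0,0,0,0,0,0]

```text
time: 3.05
position: [0.4751, 0.0103, 0.3018]
tool_rot: [-0.021, 1.0, 0.0, -0.0]
ft_force: [0.1, 0.1, -0.5]
grip_width: 0.0873
```

```bash
cat >> h.py <<'E'
from scipy.spatial.transform import Rotation as Ro
def wpose(o):
    T=np.eye(4);T[:3,:3]=Ro.from_quat(o["tool_rot"]).as_matrix();T[:3,3]=o["position"];return T
def wristshot(robot,fn):
    o=robot.get_obs();d=robot.camera("wrist")
    T=wpose(o)@d["tool_from_camera"]
    cv2.imwrite(fn,cv2.resize(d["color"][:,:,::-1],(800,600),interpolation=cv2.INTER_CUBIC))
    return o,d,T
E
python3 - <<'E'
from rig import robot
from h import *
import pickle
o,d,T=wristshot(robot,"pics/w1.png")
pickle.dump((o,d,T),open("w1.pkl","wb"));print(o["position"],o["tool_rot"])
for n in ["fixture","template","pin_near","pin_far","hole_near","hole_far"]:
    print(n,robot.search_frame("wrist",n)[:2],robot.spot_point("wrist",n)[:2])
E
```

```text
[0.47509244 0.01026201 0.30180541] [-2.12983789e-02  9.99773108e-01  3.33762969e-04 -5.16277701e-06]
fixture [{'at': [230.8, 190.6], 'conf': 0.65}] [{'at': [234.7, 202.0], 'conf': 0.82}]
template [{'at': [242.9, 61.6], 'conf': 0.89}, {'at': [426.1, 153.8], 'conf': 0.78}] [{'at': [241.7, 205.9], 'conf': 0.86}, {'at': [419.4, 155.4], 'conf': 0.61}]
pin_near [{'at': [226.3, 191.2], 'conf': 0.85}] [{'at': [202.5, 197.8], 'conf': 0.84}]
pin_far [{'at': [228.4, 189.2], 'conf': 0.65}] [{'at': [206.0, 231.5], 'conf': 0.76}, {'at': [201.4, 202.6], 'conf': 0.38}]
hole_near [{'at': [245.5, 208.0], 'conf': 0.83}, {'at': [423.5, 155.3], 'conf': 0.71}] [{'at': [231.6, 192.1], 'conf': 0.96}, {'at': [407.0, 164.9], 'conf': 0.89}]
hole_far [{'at': [241.5, 60.5], 'conf': 0.89}, {'at': [422.5, 158.3], 'conf': 0.71}] [{'at': [431.5, 169.2], 'conf': 0.86}, {'at': [237.9, 77.5], 'conf': 0.76}]
```

View pics/w1.png

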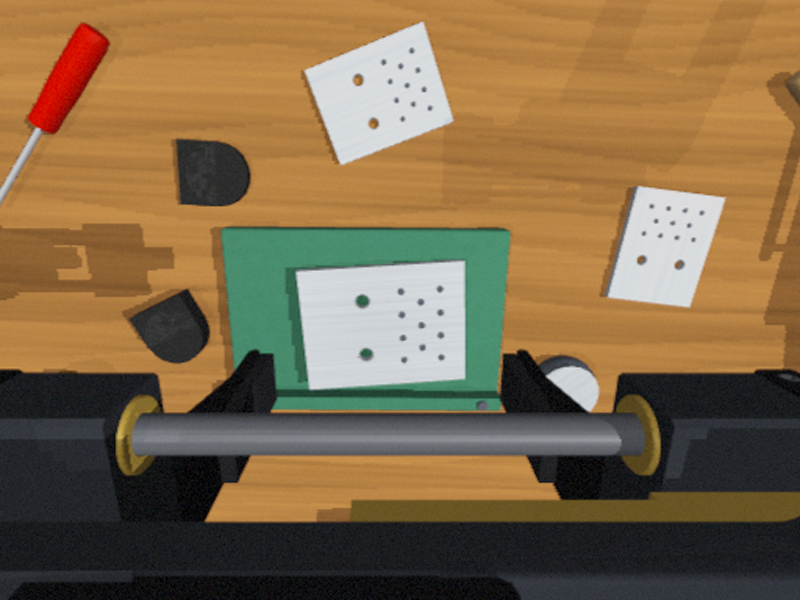

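Wrist picture: fixture bed spans (222,228)-(510,230) down to the fence at row ~398; template on it has holes at (362,300) and (366,354). Now a precise fit.

```bash
cat >> h.py <<'E'
def ray(d,T,uv,z):
    K=d["camera_matrix"];uv=np.atleast_2d(uv).astype(float)
    r=np.stack([(uv[:,0]-K[0,2])/K[0,0],(uv[:,1]-K[1,2])/K[1,1],np.ones(len(uv))],-1)@T[:3,:3].T
    if np.isscalar(z): s=(z-T[2,3])/r[:,2]
    else: # plane n.x=c
        n,c=z; s=(c-n@T[:3,3])/(r@n)
    return T[:3,3]+r*s[:,None]
def analyse(d,T):
    c=d["color"];W=cloud(d,T)
    reg=(W[...,0]>.42)&(W[...,0]<.70)&(abs(W[...,1])<.22)&(W[...,2]>.012)&(W[...,2]<.06)
    w=white(c)&reg
    n,l,s,_=cv2.connectedComponentsWithStats(w.astype(np.uint8))
    i=1+np.argmax(s[1:,4]); m=(l==i)
    P=W[m]; A=np.c_[P[:,:2],np.ones(len(P))]; co=np.linalg.lstsq(A,P[:,2],rcond=None)[0]
    print("template plane slope dz/dx,dz/dy",co[:2], "zc",np.median(P[:,2]))
    cnt=max(cv2.findContours(m.astype(np.uint8),cv2.RETR_EXTERNAL,cv2.CHAIN_APPROX_NONE)[0],key=cv2.contourArea)[:,0]
    n3=np.array([-co[0],-co[1],1]);
    E=ray(d,T,cnt,(n3,co[2]))
    r=cv2.minAreaRect((E[:,:2]*1000).astype(np.float32)); print("template rect",r)
    dark=np.zeros_like(m,np.uint8);cv2.drawContours(dark,[cnt[:,None]],-1,1,-1)
    dk=(dark>0)&~m
    n,l,s,ce=cv2.connectedComponentsWithStats(dk.astype(np.uint8))
    for k in np.argsort(-s[1:,4])[:2]+1:
        print("hole px",ce[k],s[k,4],ray(d,T,ce[k],(n3,co[2])).round(4))
    g=green(c)
    return W,g,m
def fixfit(d,T,W,g):
    # near edge top: first green row per column ; left/right edges per row
    gb=g&(W[...,2]>.015)&(W[...,2]<.026)
    near=[];L=[];Rr=[]
    cols=np.where(gb.sum(0)>15)[0]
    for u in cols[4:-4]:
        near.append((u,np.where(gb[:,u])[0][0]-.5))
    near=ray(d,T,np.array(near),.02)
    for v in range(155,240):
        k=np.where(gb[v])[0]
        if len(k)>20: L.append((k[0]-.5,v));Rr.append((k[-1]+.5,v))
    L=ray(d,T,L,.02);Rr=ray(d,T,Rr,.02)
    return near,L,Rr
E
python3 - <<'E'
from h import *
import pickle
o,d,T=pickle.load(open("w1.pkl","rb"))
W,g,m=analyse(d,T)
b=g&(W[...,2]>.01)&(W[...,2]<.03)
print("bed z",np.nanmedian(W[b][:,2]),"bench z",np.nanmedian(W[20:60,20:60,2]))
near,L,Rr=fixfit(d,T,W,g)
def rob(x,y):
    k=np.ones(len(x),bool)
    for _ in range(5):
        p=np.polyfit(x[k],y[k],1);r=y-np.polyval(p,x);k=abs(r-np.median(r))<.002
    return p,k.sum(),r[k].std()
print("near x(y)",rob(near[:,1],near[:,0]));print("L y(x)",rob(L[:,0],L[:,1]));print("R",rob(Rr[:,0],Rr[:,1]))
f=g&(W[...,2]>.033)&(W[...,2]<.043)
P=W[f];print("fence",len(P),cv2.minAreaRect((P[:,:2]*1000).astype(np.float32)),P[:,2].mean())
E
```

```text
template plane slope dz/dx,dz/dy [ 0.00095243 -0.04043373] zc 0.03298599637457411
template rect ((554.225830078125, 10.555686950683594), (125.3260498046875, 161.29019165039062), 5.5627641677856445)
hole px [231.47058824 192.43137255] 51 [[ 0.5277 -0.0116  0.0337]]
hole px [233.84090909 226.22727273] 44 [[ 0.5832 -0.0064  0.0336]]
bed z 0.01944983764703806 bench z 0.017580532581378594
near x(y) (array([-0.0339328 ,  0.45901192]), np.int64(174), np.float64(0.0004288705260851))
L y(x) (array([ 0.03618231, -0.165491  ]), np.int64(81), np.float64(0.00048146011824454476))
R (array([0.0354288 , 0.11030596]), np.int64(85), np.float64(0.00046593392039568276))
fence 1216 ((635.2479858398438, 17.17388916015625), (15.289834976196289, 233.87820434570312), 2.282367467880249) 0.036965473671401336
```

Fixture at about (0.5535, -0.0078), yaw 0.035. Template at (0.554, 0.011), yaw 0.095: 11 mm short of the fence and 48 mm too far in +y. All this fits the stated ranges. Descend on the robot side, jaws open along fixture y.

Request:
move_arm:
  rows: [-5,-3,-40,0,0,-0.008,0,0,0,-45,0,0,0,0,0,0,-45,0,0,0,0,0,0,-45,0,0,0,0,0,0,-45,0,0,0,0,0,0,-30,0,0,0,0,0,0,0,0,0,0,0,0,0,0,0,0,0,0]

```text
time: 4.5
position: [0.4703, 0.0078, 0.0518]
tool_rot: [-0.019, 1.0, 0.0, -0.0]
ft_force: [-0.4, -0.9, 0.3]
grip_width: 0.0867
```

Request:
move_arm:
  rows: [0,0,-14,0,0,0,0,0,0,-13,0,0,0,0,0,0,0,0,0,0,0]

```text
time: 4.8
position: [0.4712, 0.0077, 0.0259]
tool_rot: [-0.019, 1.0, -0.0, 0.001]
ft_force: [0.4, 0.2, 0.5]
grip_width: 0.0871
```

```bash
python3 - <<'E'
from rig import robot
from h import *
o,d,T=wristshot(robot,"pics/w2.png");print(o["position"],o["ft_force"])
E
```

```text
[0.47115732 0.00767208 0.02591691] [0.37453164 0.17569503 0.47711913]
```

View pics/w2.png

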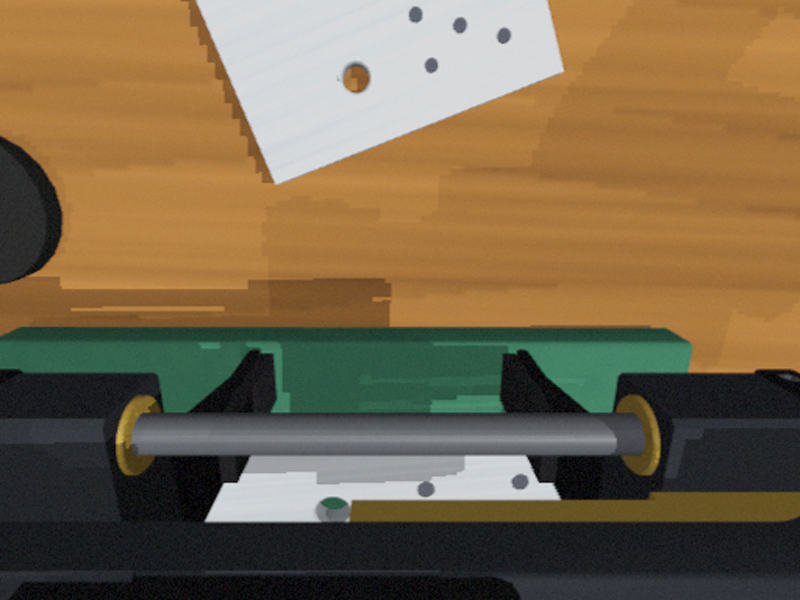

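The view shows the fingertips over the green bed strip just ahead of the plate edge. Pushing +x.

Request:
move_arm:
  rows: [3,0.1,-1,0,0,0,0,3,0.1,0,0,0,0,0,3,0.1,0,0,0,0,0,3,0.1,0,0,0,0,0,2,0,0,0,0,0,0,2,0.1,0,0,0,0,0]

```text
time: 5.45
position: [0.4839, 0.0092, 0.0236]
tool_rot: [-0.019, 1.0, 0.001, -0.002]
ft_force: [-5.1, 2.5, 1.9]
grip_width: 0.0871
```

Request:
move_arm:
  rows: [1,0.0,0,0,0,0,0,1,0.1,0,0,0,0,0]

```text
time: 5.65
position: [0.4864, 0.0092, 0.0235]
tool_rot: [-0.019, 1.0, 0.001, -0.002]
ft_force: [-5.7, 2.8, 3.3]
grip_width: 0.0871
```

Request:
move_arm:
  rows: [1,0.1,0,0,0,0,0,1,0.0,0,0,0,0,0,1,0,0,0,0,0,0]

```text
time: 5.95
position: [0.4888, 0.0091, 0.0235]
tool_rot: [-0.019, 1.0, 0.001, -0.003]
ft_force: [-7.3, 1.1, 2.6]
grip_width: 0.0872
```

Request:
move_arm:
  rows: [1,0.1,0,0,0,0,0,1,0.0,0,0,0,0,0]

```text
time: 6.15
position: [0.4909, 0.0091, 0.0235]
tool_rot: [-0.018, 1.0, 0.001, -0.002]
ft_force: [-5.4, 0.3, 3.6]
grip_width: 0.0871
```

Request:
move_arm:
  rows: [1,0.0,0,0,0,0,0]

```text
time: 6.25
position: [0.4919, 0.0091, 0.0235]
tool_rot: [-0.018, 1.0, 0.001, -0.002]
ft_force: [-6.3, 0.4, 2.8]
grip_width: 0.0868
```

```bash
python3 - <<'E'
from rig import robot
from h import *
import pickle
d=robot.camera("scene");pickle.dump(d,open("s2.pkl","wb"))
cv2.imwrite("pics/s2.png",cv2.resize(d["color"][:,:,::-1][150:260,170:340],None,fx=4.5,fy=4.5,interpolation=cv2.INTER_CUBIC))
E
```

```text
(no output)
```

View pics/s2.png

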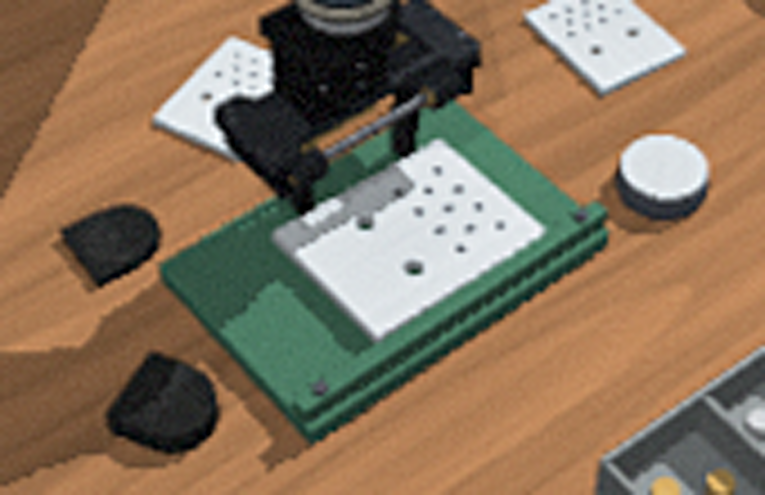

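The plate now lies parallel to the fence at crop (380,335)-(545,232), with a few mm of gap left. I'll keep nudging until the force rises.

Request:
move_arm:
  rows: [1,0.0,0,0,0,0,0]

```text
time: 6.4
position: [0.4929, 0.0091, 0.0235]
tool_rot: [-0.018, 1.0, 0.001, -0.002]
ft_force: [-5.9, -0.9, 3.2]
grip_width: 0.087
```

Request:
move_arm:
  rows: [1,0.0,0,0,0,0,0]

```text
time: 6.5
position: [0.4938, 0.0091, 0.0235]
tool_rot: [-0.018, 1.0, 0.001, -0.002]
ft_force: [-6.0, 0.3, 3.8]
grip_width: 0.0871
```

Request:
move_arm:
  rows: [0.7,0.0,0,0,0,0,0]

```text
time: 6.6
position: [0.4944, 0.0091, 0.0235]
tool_rot: [-0.018, 1.0, 0.001, -0.003]
ft_force: [-6.7, -0.2, 4.0]
grip_width: 0.0872
```

Request:
move_arm:
  rows: [0.7,0.0,0,0,0,0,0]

```text
time: 6.7
position: [0.4944, 0.0092, 0.0235]
tool_rot: [-0.018, 1.0, 0.001, -0.003]
ft_force: [-7.3, -0.8, 4.5]
grip_width: 0.0868
```

Request:
move_arm:
  rows: [0.7,0.0,0,0,0,0,0]

```text
time: 6.8
position: [0.4944, 0.0092, 0.0234]
tool_rot: [-0.018, 1.0, 0.001, -0.004]
ft_force: [-9.0, -1.2, 5.0]
grip_width: 0.0874
```

```bash
python3 - <<'E'
from rig import robot
from h import *
o=robot.get_obs();print(o["position"],o["ft_force"])
for c in ["scene","side"]:
    d=robot.camera(c);W=cloud(d)
    m=white(d["color"])&(W[...,2]>.02)&(W[...,2]<.045)&(W[...,0]>.47)&(W[...,0]<.65)&(W[...,1]>-.09)&(W[...,1]<.12)
    n,l,s,_=cv2.connectedComponentsWithStats(m.astype(np.uint8));m=l==1+np.argmax(s[1:,4])
    P=W[m];A=np.c_[P[:,:2],np.ones(len(P))];co=np.linalg.lstsq(A,P[:,2],rcond=None)[0]
    T=np.eye(4);T[:3,:3]=d["R"].T;T[:3,3]=-d["R"].T@d["t"]
    cnt=max(cv2.findContours(m.astype(np.uint8),0,cv2.CHAIN_APPROX_NONE)[0],key=cv2.contourArea)[:,0]
    E=ray(d,T,cnt,(np.array([-co[0],-co[1],1]),co[2]))
    print(c,co,cv2.minAreaRect((E[:,:2]*1000).astype(np.float32)),np.percentile(E[:,0],99.5),E.max(0))
    cv2.imwrite(f"pics/{c}3.png",cv2.resize(d["color"][:,:,::-1][150:260,170:340],None,fx=4.5,fy=4.5,interpolation=cv2.INTER_CUBIC))
E
```

```text
[0.49441337 0.00919918 0.02340432] [-9.03799202 -1.23978865  5.00141745]
scene [ 0.00773987 -0.04516284  0.03072021] ((567.2454223632812, 8.075019836425781), (125.22254180908203, 160.3018341064453), 2.1569674015045166) 0.632259674378112 [0.63255287 0.08958748 0.03875984]
side [0.0032137  0.02443493 0.03626204] ((566.9474487304688, -49.08113479614258), (135.10537719726562, 65.60428619384766), 8.780851364135742) 0.6340821135754882 [ 0.63424006 -0.00696174  0.03809969]
```

View pics/side3.png

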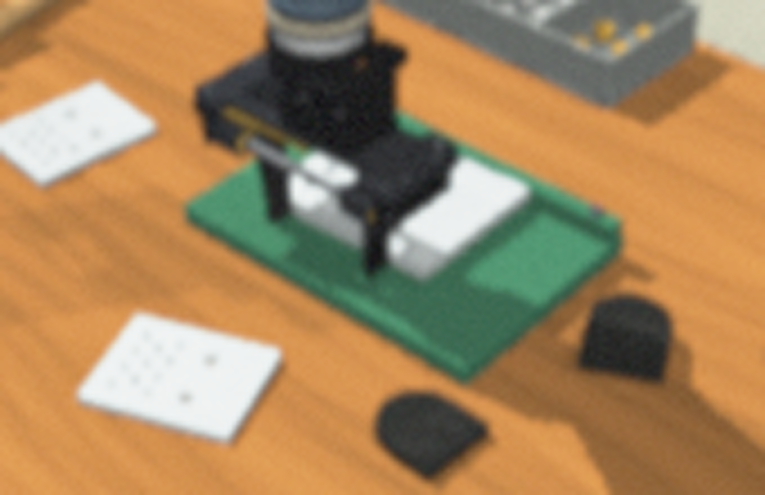

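The TCP stalls at x=0.4944 with rising force, so the plate is at the fence, and the edge position agrees with the fixture fit. Back off, rise, turn 90° and go round to the +y side.

Request:
move_arm:
  rows: [-6,0,0,0,0,0,0,-8,0,0,0,0,0,0,0,0,40,0,0,0,0,0,0,45,0,0,-0.143,0.3,8,10,0,0,0,-0.143,0.3,10,15,0,0,0,-0.143,0.3,10,15,0,0,0,-0.143,0.3,10,15,0,0,0,-0.143,0.3,10,15,0,0,0,-0.143,0.3,10,10,0,0,0,-0.143,0.3,10,10,0,0,0,-0.143,0.3,13,10,0,0,0,-0.143,0.3]

```text
time: 8.1
position: [0.5663, 0.1091, 0.1089]
tool_rot: [0.588, 0.809, 0.001, 0.001]
ft_force: [-0.2, -0.2, -0.4]
grip_width: 0.0604
```

Request:
move_arm:
  rows: [0,0,0,0,0,-0.143,0.3,0,0,0,0,0,-0.141,0.3,0,0,0,0,0,0,0.3,0,0,0,0,0,0,0.3]

```text
time: 8.5
position: [0.5657, 0.1086, 0.1088]
tool_rot: [0.693, 0.721, 0.0, 0.0]
ft_force: [-0.0, -0.0, 0.7]
grip_width: 0.0608
```

```bash
python3 - <<'E'
from rig import robot
from h import *
o=robot.get_obs();print(o["position"],o["ft_force"],o["grip_width"]);R=wpose(o)[:3,:3];print(np.arctan2(R[1,1],R[0,1]))
d=robot.camera("scene");W=cloud(d)
m=white(d["color"])&(W[...,2]>.02)&(W[...,2]<.045)&(W[...,0]>.47)&(W[...,0]<.65)&(W[...,1]>-.09)&(W[...,1]<.12)
n,l,s,_=cv2.connectedComponentsWithStats(m.astype(np.uint8));m=l==1+np.argmax(s[1:,4])
P=W[m];A=np.c_[P[:,:2],np.ones(len(P))];co=np.linalg.lstsq(A,P[:,2],rcond=None)[0]
T=np.eye(4);T[:3,:3]=d["R"].T;T[:3,3]=-d["R"].T@d["t"]
cnt=max(cv2.findContours(m.astype(np.uint8),0,cv2.CHAIN_APPROX_NONE)[0],key=cv2.contourArea)[:,0]
E=ray(d,T,cnt,(np.array([-co[0],-co[1],1]),co[2]))
print(co,cv2.minAreaRect((E[:,:2]*1000).astype(np.float32)))
cv2.imwrite(f"pics/s4.png",cv2.resize(d["color"][:,:,::-1][150:260,170:340],None,fx=4.5,fy=4.5,interpolation=cv2.INTER_CUBIC))
wristshot(robot,"pics/w4.png")
E
```

```text
[0.56570408 0.10858359 0.1088281 ] [-0.00995045 -0.00922691  0.72038933] 0.060781500161441425
0.039739657530968114
[ 0.00589891 -0.04795504  0.03194825] ((566.6421508789062, 8.207275390625), (124.06360626220703, 161.06298828125), 2.2798287868499756)
```

View pics/s4.png

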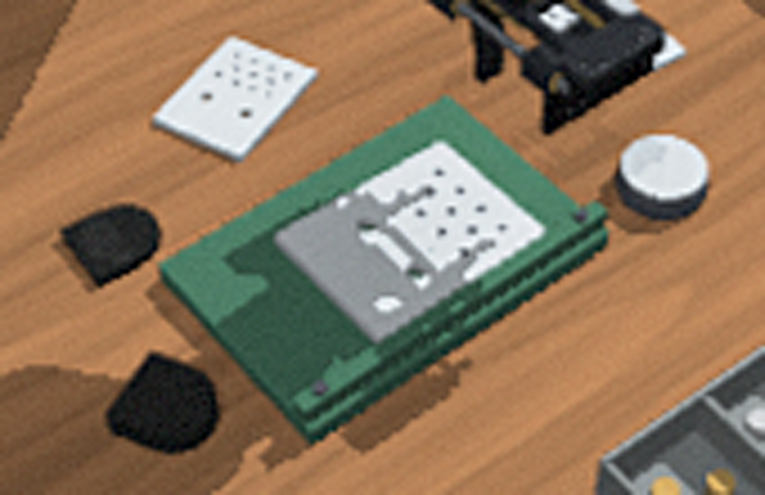

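View pics/w4.png

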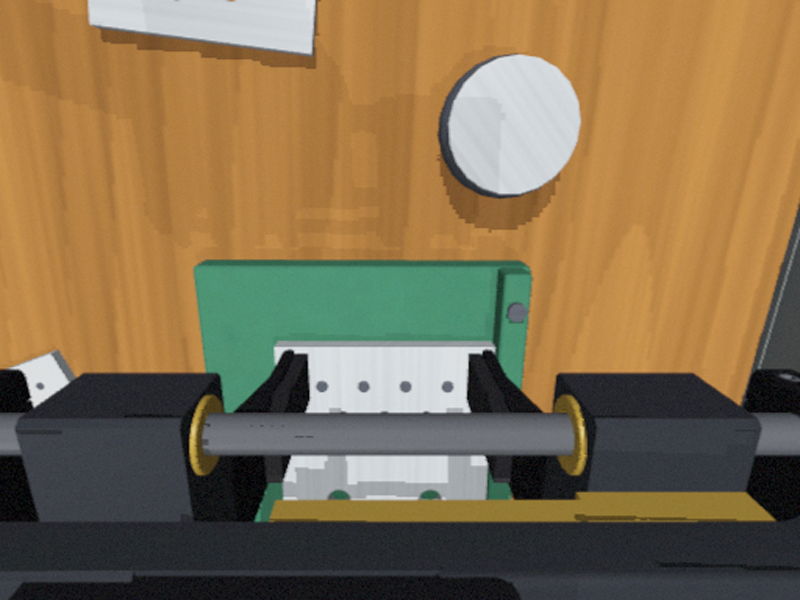

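The plate stays against the fence at yaw 0.04. Its +y edge is at y≈0.087 and the finger faces are at 0.099. Descending.

Request:
move_arm:
  rows: [0,0,-40,0,0,0,0.3,0,0,-30,0,0,0,0.3,0,0,-14,0,0,0,0.3,0,0,0,0,0,0,0.3]

```text
time: 9.0
position: [0.5638, 0.1085, 0.023]
tool_rot: [0.694, 0.72, -0.001, -0.001]
ft_force: [-0.1, 0.1, -0.4]
grip_width: 0.0607
```

Request:
move_arm:
  rows: [0.1,-3,-1,0,0,0,0.3,0.1,-3,0,0,0,0,0.3,0.1,-3,0,0,0,0,0.3,0,-2,0,0,0,0,0.3]

```text
time: 9.4
position: [0.5666, 0.0981, 0.025]
tool_rot: [0.694, 0.72, 0.002, 0.001]
ft_force: [0.9, 5.6, 2.2]
grip_width: 0.0612
```

Request:
move_arm:
  rows: [0.1,-3,-1,0,0,0,0.3,0.1,-3,0,0,0,0,0.3,0.1,-3,0,0,0,0,0.3,0.1,-3,0,0,0,0,0.3]

```text
time: 9.8
position: [0.5667, 0.0872, 0.0241]
tool_rot: [0.694, 0.72, 0.002, 0.0]
ft_force: [0.4, 6.7, 3.1]
grip_width: 0.0604
```

Request:
move_arm:
  rows: [0.1,-3,0,0,0,0,0.3,0.1,-3,0,0,0,0,0.3,0.1,-3,0,0,0,0,0.3,0.1,-3,0,0,0,0,0.3]

```text
time: 10.2
position: [0.567, 0.0752, 0.0241]
tool_rot: [0.694, 0.72, 0.002, 0.0]
ft_force: [-0.5, 6.5, 4.8]
grip_width: 0.0609
```

Request:
move_arm:
  rows: [0.1,-3,0,0,0,0,0.3,0.1,-3,0,0,0,0,0.3,0.1,-2,0,0,0,0,0.3]

```text
time: 10.5
position: [0.5672, 0.0671, 0.0241]
tool_rot: [0.694, 0.72, 0.002, -0.0]
ft_force: [-0.2, 7.4, 4.4]
grip_width: 0.0611
```

```bash
cat > sc.py <<'E'
from rig import robot
from h import *
import sys
o=robot.get_obs();print(o["position"],o["ft_force"])
d=robot.camera("scene");W=cloud(d)
m=white(d["color"])&(W[...,2]>.015)&(W[...,2]<.045)&(W[...,0]>.47)&(W[...,0]<.65)&(W[...,1]>-.14)&(W[...,1]<.12)
n,l,s,_=cv2.connectedComponentsWithStats(m.astype(np.uint8));m=l==1+np.argmax(s[1:,4])
P=W[m];A=np.c_[P[:,:2],np.ones(len(P))];co=np.linalg.lstsq(A,P[:,2],rcond=None)[0]
T=np.eye(4);T[:3,:3]=d["R"].T;T[:3,3]=-d["R"].T@d["t"]
cnt=max(cv2.findContours(m.astype(np.uint8),0,cv2.CHAIN_APPROX_NONE)[0],key=cv2.contourArea)[:,0]
E=ray(d,T,cnt,(np.array([-co[0],-co[1],1]),co[2]))
print(co,P[:,2].mean(),cv2.minAreaRect((E[:,:2]*1000).astype(np.float32)))
cv2.imwrite(sys.argv[1],cv2.resize(d["color"][:,:,::-1][150:260,170:340],None,fx=4.5,fy=4.5,interpolation=cv2.INTER_CUBIC))
E
python3 sc.py pics/s5.png
```

```text
[0.56722416 0.06713319 0.02411482] [-0.23549758  7.42903112  4.44164629]
[ 0.00635714 -0.05995894  0.03080192] 0.03611829904005603 ((568.2592163085938, -24.24199676513672), (126.08202362060547, 163.23806762695312), 1.9485619068145752)
```

View pics/s5.png

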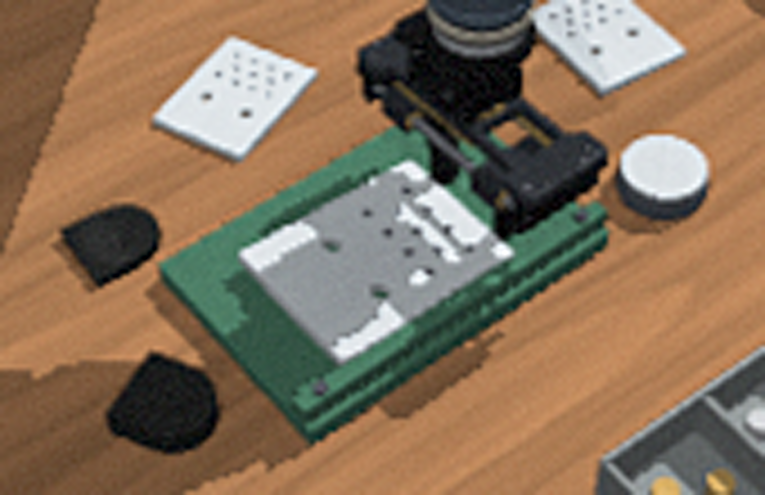

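The plate slides along the fence, still riding on the pins; about 14 mm left.

Request:
move_arm:
  rows: [0.1,-2,0,0,0,0,0.3,0.1,-2,0,0,0,0,0.3,0.1,-2,0,0,0,0,0.3,0.1,-2,0,0,0,0,0.3]

```text
time: 10.95
position: [0.5674, 0.0587, 0.0239]
tool_rot: [0.694, 0.72, 0.001, 0.0]
ft_force: [-0.7, 3.9, 2.4]
grip_width: 0.0609
```

Request:
move_arm:
  rows: [0,-1,0,0,0,0,0.3,0,-1,0,0,0,0,0.3]

```text
time: 11.15
position: [0.5672, 0.0553, 0.0231]
tool_rot: [0.694, 0.72, -0.0, 0.0]
ft_force: [0.1, -0.2, -0.6]
grip_width: 0.0607
```

Request:
move_arm:
  rows: [0,-1,0,0,0,0,0.3,0,-1,0,0,0,0,0.3]

```text
time: 11.35
position: [0.5671, 0.0544, 0.023]
tool_rot: [0.694, 0.72, 0.001, -0.0]
ft_force: [0.3, 5.1, 2.4]
grip_width: 0.0609
```

```bash
python3 sc.py pics/s6.png
```

```text
[0.56709593 0.05435055 0.02295795] [0.34145278 5.10531391 2.36793732]
[ 0.0071496  -0.00440579  0.02711629] 0.031358068864208236 ((566.8404541015625, -37.42308044433594), (122.23796081542969, 163.2527618408203), 2.2686502933502197)
```

The force fell to zero and the slope is now ~0, so the plate has dropped. Back off and check from above.

Request:
move_arm:
  rows: [0,6,0,0,0,0,0.3,0,8,0,0,0,0,0.3,0,0,40,0,0,0,0.3,0,0,45,0,0,0.143,0.3,-8,0,45,0,0,0.143,0.3,-10,-10,45,0,0,0.143,0.3,-10,-10,45,0,0,0.143,0.3,-10,-10,45,0,0,0.143,0,-10,-10,12,0,0,0.143,0,-10,-10,0,0,0,0.143,0,-10,-10,0,0,0,0.143,0,-10,-5,0,0,0,0.143,0]

```text
time: 12.6
position: [0.4883, 0.0022, 0.2998]
tool_rot: [0.12, 0.993, -0.001, -0.0]
ft_force: [-0.7, -0.7, -0.0]
grip_width: 0.0859
```

Request:
move_arm:
  rows: [-10,0,0,0,0,0.143,0,-5,0,0,0,0,0.143,0,0,0,0,0,0,0,0,0,0,0,0,0,0,0]

```text
time: 13.0
position: [0.4741, 0.0028, 0.2997]
tool_rot: [-0.018, 1.0, -0.0, 0.0]
ft_force: [0.2, 0.1, 0.6]
grip_width: 0.0869
```

```bash
python3 sc.py pics/s7.png; python3 - <<'E'
from rig import robot
from h import *
o,d,T=wristshot(robot,"pics/w7.png");print(o["position"])
W,g,m=analyse(d,T)
P=W[m]; b=g&(W[...,2]>.01)&(W[...,2]<.03);print("bed z",np.nanmedian(W[b][:,2]))
E
```

```text
[0.47407337 0.00280127 0.29973758] [0.16473232 0.09166615 0.58613892]
[ 0.00813922 -0.0037059   0.02655168] 0.03132747370330193 ((566.9089965820312, -37.519142150878906), (122.33573150634766, 163.24354553222656), 2.170954704284668)
[0.47428156 0.00276299 0.29975907]
template plane slope dz/dx,dz/dy [0.00129759 0.00248086] zc 0.02944174178073039
template rect ((567.4925537109375, -36.01094055175781), (123.83300018310547, 161.3621368408203), 2.1508026123046875)
hole px [209.88888889 234.11111111] 18 [[ 0.5983 -0.0526  0.0293]]
hole px [208.73333333 201.46666667] 15 [[ 0.5435 -0.0544  0.0293]]
bed z 0.019411678437502244
```

View pics/w7.png

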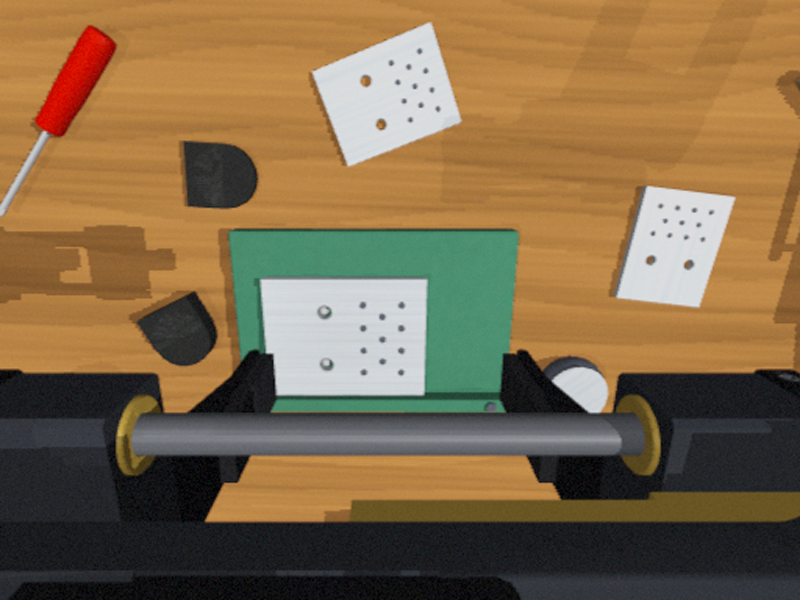

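Wrist picture: both holes, at (324,312) and (326,364), show the steel pins inside. The plate is flat: top at 29.4 mm, bed at 19.4 mm, slopes 0.001-0.0025. Its centre is within 2 mm of the target and the bystanders look unmoved. Handing in.

```bash
python3 - <<'E'
from rig import robot
print(robot.hand_in())
E
```

```text
the job is handed in; nothing more can be done
None
```

The template is seated on both locating pins and lies flat on the bed. I handed the job in at about 13 s of the 54 s allowed, with the gripper clear at about 0.30 m above the bench.

I pushed the largest plate, the one on the fixture, in +x with the two open fingertips until it met the fence. Then I turned the tool 90° and pushed it about 46 mm in -y along the fence until it dropped. Contact forces stayed at about 5–9 N.

**Last checks:**
- **Holes:** both show their pins inside in the wrist picture, which limits the offset to about 2 mm.
- **Height:** the plate's top is 10.0 mm above the bed, so it lies on the bed.
- **Tilt:** the wrist camera's slopes are at most 0.0025. The scene camera read up to 0.008, which is coarser but still under the 0.02 limit.
- **Position:** the plate's centre measures about 1.7 mm from where I computed it should be, and its yaw matches the fixture to about 0.003 rad. That is within the 2 mm calibration error.
- **Bystanders:** those in the wrist view look unmoved by eye; I did not measure them.

No check failed.

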